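Clamp the pressure cooker lid with its folding crank

ROBOT

A 6-joint arm with a two-finger parallel gripper is mounted at the origin on a cart in front of the work surface, level with it; the furniture and walls round the work are solid. World frame = base frame: x ahead of the robot, y to its left, z up, the work surface at z = 0. Lengths are in m, angles in degrees, forces in N, time in s.
With the tool pointing down it reaches from about 0.425 to 0.95 m from the base axis. Payload 3.5 kg.
Tool frame: the origin (TCP) lies at the very end of the fingers, on their centre line; the grasp point (between the pads) lies env.grip_depth behind it (env.grip_depth is the distance from the TCP to the grasp point, in m); z points along the fingers, y is the line along which they close (so a half turn about z gives the same grasp; the last joint's range is limited). The gripper opens to 85 mm and grips with 20 to 120 N. Pads are 22 mm wide; open, the fingers measure 114 mm over their backs; the gripper's body (76 mm by 85 mm) begins 54 mm behind the grasp point. The pads swing forward as they close: fully open they stand 13 mm farther back than shut.
Start: joints at [61.02, 16.404, 90.338, -0, 73.258, -8.594], TCP at [0.235, 0.633, 0.211] pointing down, gripper open.
Joint ranges: [-158.93, 158.93], [-51.34, 127.21], [12.03, 142.37], [-87.48, 267.48], [13.55, 161.25], [-162.69, 162.69]. Speed limits (degrees/s): [159.86, 159.86, 180, 180, 180, 180].

INTERFACE

Orientations are given as [roll, pitch, yaw] about the fixed x, y, z axes, in that order (R = Rz(yaw) Ry(pitch) Rx(roll)).
In Python, from rig import env gives the robot as it stands.
- The arm moves only by the tool play_rows, never from a script. Its argument "increments" is a list of rows, each an object of numbers: "grip": the finger opening in mm, from 0 to 85.4; "x", "y", "z": the shift along the tool's x, y, z in units of 25 mm (1.0 is 25 mm); "turn": the turn about the tool's z in rad. A call has 1 to 20 rows; each row is the pose to reach, as a shift and turn from the pose commanded when the call began, along the tool's axes at that moment; what a row does not reach only later rows make up. A row lasts 1/12 s, in which the tool goes at most 41.7 mm and 7.16 degrees, less where a joint would pass 70% of its speed; a pose out of reach is approached as far as the arm can. A call with a gripper value outside its range is refused whole. The fingers move at their own pace and stop on an object; the grip force is fixed at half the most. Time passes only in rows, so rows that repeat a pose let the fingers close. It gives the time, the measured TCP pose, the force, the opening and the grip force at its end, in the units of the state.
- env.get_state(): the state, without advancing time (a new reading comes with each control period).
- env.capture(name): name is "scene" or "top" or "wrist"; returns a dict with "color" (480x640x3 uint8, red, green, blue), "intrinsics" (3x3 intrinsics, pixels), "R" (3x3) and "t" (3): a world point X has camera coordinates R X + t; the wrist camera has in their place "mount" (4x4, takes a point from camera to tool coordinates, whose origin is the TCP and whose axes are the flange's). Camera axes: x right, y down, z forward; pixel columns grow to the right and rows downward; lengths in m; the calibration is good to about 2 mm. A picture is of the moment at which its call begins: read the wrist's pose just before it. There is no depth.
- env.sign_off(): hands the job in; it is judged then, once.
The state is a dict: "time_s": time; "joints": joint angles; "dq": joint speeds; "tau": joint torques, N m; "position": TCP position; "eef_rot": TCP orientation; "contact_force": force on the tool from outside, world axes, zero at the start; "ft_torque": the same for the moment, N m; "gripper_width": opening from 0.0 (shut) to 1.0 (fully open); "grip_force": force on a finger pad.
Only numpy, scipy, OpenCV 4.12 (cv2) and the standard library are available. Lean on these libraries where they do the work, as an engineer would, in place of code of your own. Each camera call takes 0.05 s, during which the arm holds its last target. There are 200 camera calls.

TASK

Clamp the pressure cooker's lid down: fold the crank's grip up until it stands upright, then wind the crank clockwise (seen from above) until the screw's foot meets the lid and about a sixth of a turn more, so that the lid is held firmly without forcing the screw. Finish by folding the grip back down flat along the crank arm, and leave the things round the cooker where they are.

Things in the scene. Friction and masses are not known exactly. Their poses are not given: they have to be found in the camera images.
- cooker: low pressure cooker of bare steel, fixed where it stands on the range top between the burners: pot 210 mm across, rim 80 mm high, a black loop grip on each side along its x axis, a dark steel bow (28 mm wide) across the lid along its y axis, topped at 143 mm by the nut of the clamp screw. Origin: centre of its underside, on the screw's axis; z up.
- cooker_lid: the cooker's domed steel lid, 217 mm across, on its black seal. It does not move, but each time it sits differently on the seal, up to 5 mm higher. Origin: centre of its lower edge; the screw's foot presses on its middle. A dark valve weight, 25 mm wide, stands on it 62 mm out along x, up to 40 mm above the lid's edge.
- spindle: the clamp screw: upright steel screw in the middle of the bow, crank hub on top, round foot (33 mm) below, over the lid. Origin: centre of the hub's top face, on the screw's axis, 175 to 179 mm above the cooker's underside; it sinks 8 mm a turn. The foot is sprung: past where it meets the lid it presses 100 N more per mm. 70 to 210 N is well clamped, 130 N best, over 250 N forced.
- grip_pivot (a point): the fold pivot at the outer end of the crank arm, 72 mm from the screw's axis and 10.5 mm above the origin of spindle, carried round with the crank. The arm is flat bare steel on a dark round hub, 14 mm wide, 8 mm thick; the fork that holds the pivot is 30 mm wide and rises 5 mm above it.
- grip_mid (a point): a point on the grip's axis, 40 mm from point grip_pivot. The grip is a black round sleeve, 18 mm thick, that spins freely on a steel pin; it reaches from 11 to 57 mm from the pivot (60 mm with its steel end). Folded, it lies level over the arm, 1.5 to 2.5 mm clear of it, and points from the pivot to the screw's axis; upright, it stands straight up over the pivot.
- grip_fold (a joint): fold angle of the grip about grip_pivot: 0 folded flat along the crank arm, 1.57 (its stop) upright. The pivot is stiff (0.07 N m), so the grip stays at any angle it is left at.
- salt_drum: dark round salt drum, 76 mm across, 121 mm high, standing behind the cooker; origin centre of its underside
- spice_bottle_1: slim spice bottle with a dark brown cap, 42 mm across, 150 mm high, behind the cooker; origin centre of its underside
- teaspoon: teaspoon lying on the range top in front of the cooker, 138 mm long; origin centre of its underside
- crank (a joint): turn of the crank about the vertical screw, growing clockwise from above; starts anywhere from -1.2 to 1.2. The foot meets the lid after 0.3 to 1.3 turns, different each time. Friction is a steady 0.28 N m, so moving the grip sideways takes up to 4 N; past the meeting the push grows by 0.4 N per 10 degrees, 2.4 N in a sixth of a turn. It stays where it is left.

How it is judged (in metres and radians):
On the way, in this order (a step that is already met when the one before it is completed fails the run):
1. the grip is folded up and stands upright (value of joint grip_fold above 1.35 rad), for 0.2 s.
2. with the grip up, the crank is wound until the foot clamps the lid (contact force between spindle and cooker_lid above 70 N and value of joint grip_fold above 1 rad), for 0.2 s.
At the end, for the whole second after the job is handed in: the screw's foot presses the lid with 70 to 210 N, the grip is folded flat (within 0.15 rad) and nothing is held (contact force between spindle and cooker_lid between 70 and 210 N and value of joint grip_fold below 0.15 rad); the robot touches nothing.
It fails at once if the screw is forced: the foot presses the lid with over 250 N (contact force between spindle and cooker_lid above 250 N).
It fails at once if something standing round the cooker is pushed over 20 mm away (distance of any of salt_drum, spice_bottle_1, teaspoon from where it was at the start of the episode above 0.02 m).
It also fails if it takes over 72 s, if anything falls off the work surface, if the arm or the gripper's body presses on something with over 40 N, if the wrist force passes 120 N, or if a joint passes its speed limit or range.

## Working session

There is one attempt and no reset: what is moved stays moved. The work goes in short steps, Python scripts to look and compute and a tool call to move; the robot and the scene stay as the last step left them, time stands still between calls to the robot, and variables do not carry over. Pictures are saved under pics/ and viewed, at most 10 in all, crops included, and the job is handed in when it is done.

Besides the shell and the picture viewer there is one more tool, called after ">>>" as a command line: name --argument value ..., lists and objects as JSON in quotes. play_rows: Moves the arm, as the interface text tells. Its arguments: {"type":"object","properties":{"increments":{"type":"array","items":{"type":"object","properties":{"grip":{"type":"number"},"x":{"type":"number"},"y":{"type":"number"},"z":{"type":"number"},"turn":{"type":"number"}}}}},"required":["increments"]}

```bash
ls; mkdir -p pics
python3 - <<'E'
from rig import env
import cv2,numpy as np
print(env.grip_depth, env.get_state())
for n in("scene","top"):
    c=env.capture(n); cv2.imwrite(f"pics/{n}0.png",c["color"][:,:,::-1])
    np.savez(f"{n}0.npz",**c); print(n,c["intrinsics"],c["R"],c["t"])
E
```

```text
pics
0.0187 {'time_s': 0.0, 'joints': array([ 6.10193786e+01,  1.64536094e+01,  9.04231418e+01,  9.91153949e-04,
        7.32593605e+01, -8.59489515e+00]), 'dq': array([-0.04205381,  0.01545919,  0.00664419,  0.03461904,  0.06144664,
       -0.02155851]), 'tau': array([-6.57736236e-04, -4.05970001e+01, -2.92629898e+01, -1.31443780e-04,
        5.70871387e-03, -7.68139046e-06]), 'position': array([0.23475416, 0.63210497, 0.20944213]), 'eef_rot': array([-1.79865559e+02, -2.12793024e-02,  1.59613962e+02]), 'contact_force': array([-0.20667288,  0.06341718,  1.02784631]), 'ft_torque': array([ 0.01884229,  0.01536001, -0.0134389 ]), 'grip_force': 0.0, 'gripper_width': 1.000996729984318}
scene [[560.26304956   0.         319.88140516]
 [  0.         560.26304956 250.7305124 ]
 [  0.           0.           1.        ]] [[ 0.85957717 -0.51080577 -0.01430205]
 [-0.38954386 -0.63689149 -0.66530054]
 [ 0.3307305   0.57744843 -0.74643864]] [-0.46183097  0.35503053  0.79013982]
top [[436.90969037   0.         325.80886612]
 [  0.         436.90969037 245.8514546 ]
 [  0.           0.           1.        ]] [[ 4.53809112e-03 -9.99988927e-01  1.24527275e-03]
 [-9.83099160e-01 -4.68934759e-03 -1.83013800e-01]
 [ 1.83017613e-01 -3.93693291e-04 -9.83109556e-01]] [0.07977526 0.61258195 0.88029744]
```

View pics/scene0.png

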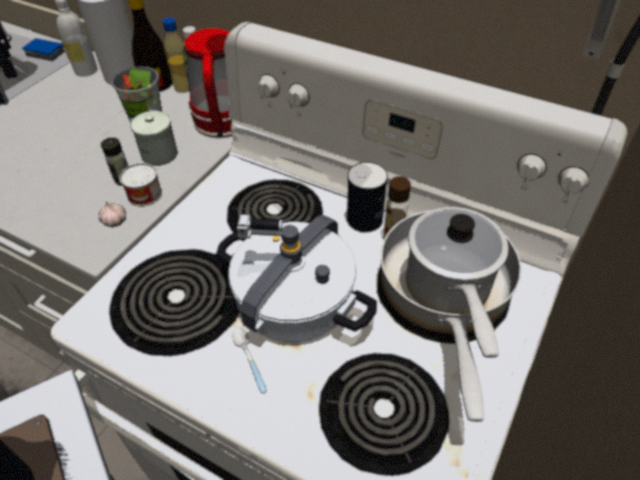

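View pics/top0.png

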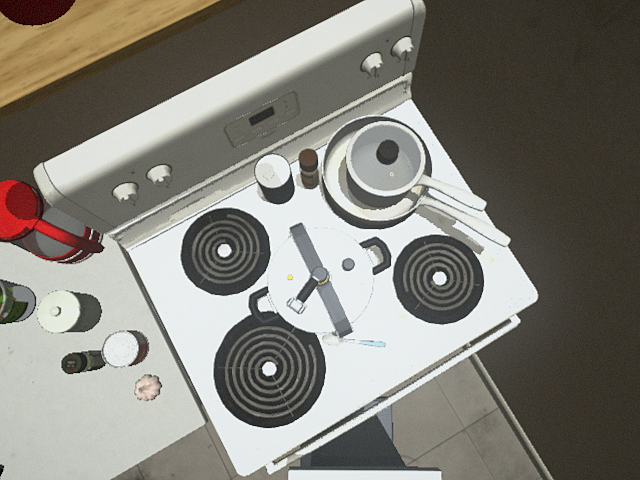

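Run:
```python
import cv2,numpy as np
a=cv2.imread("pics/scene0.png")[200:340,210:390]; b=cv2.imread("pics/top0.png")[210:350,240:400]
a=cv2.resize(a,None,fx=4.4,fy=4.4,interpolation=3)[:600,:800]; cv2.imwrite("pics/a.png",a)
b=cv2.resize(b,None,fx=4.25,fy=4.25,interpolation=3); cv2.imwrite("pics/b.png",b)
```

```text
(no output)
```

View pics/a.png

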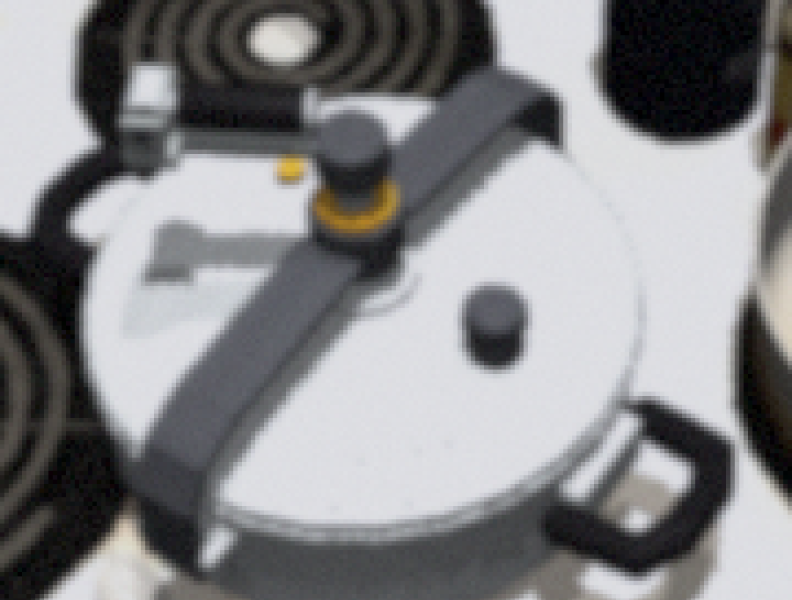

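View pics/b.png

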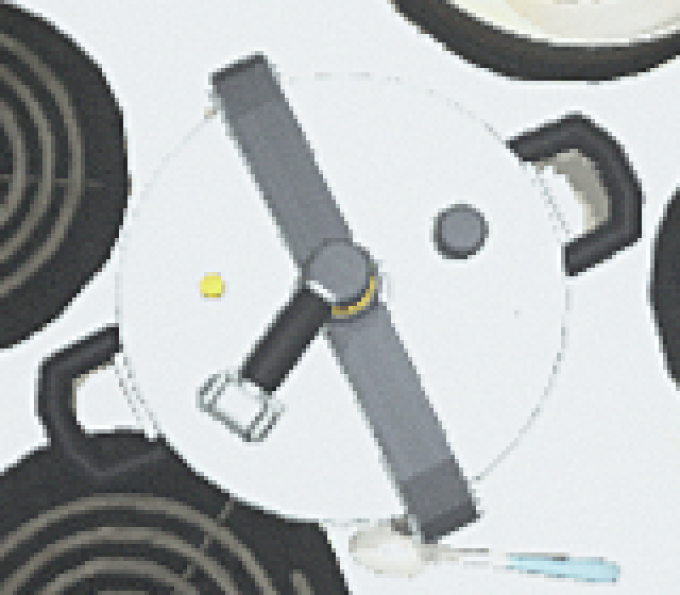

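```bash
cat > h.py <<'E'
import numpy as np
def ray(n,u,v):
    c=np.load(n+"0.npz"); d=c["R"].T@np.linalg.inv(c["intrinsics"])@[u,v,1]; return -c["R"].T@c["t"],d
def atz(n,u,v,z):
    o,d=ray(n,u,v); return o+d*(z-o[2])/d[2]
def tri(p,q):
    A=np.zeros((3,3));b=np.zeros(3)
    for n,(u,v) in (("top",p),("scene",q)):
        o,d=ray(n,u,v); d/=np.linalg.norm(d); M=np.eye(3)-np.outer(d,d); A+=M;b+=M@o
    return np.linalg.solve(A,b)
E
python3 - <<'E'
from h import *
T=lambda x,y:(240+x/4.25,210+y/4.25); S=lambda x,y:(210+x/4.4,200+y/4.4)
print("hub",tri(T(339,270),S(352,135)),atz("top",*T(339,270),.177),atz("scene",*S(352,135),.177))
print("fork",tri(T(240,402),S(150,105)),atz("top",*T(240,402),.19),atz("scene",*S(150,105),.188))
# bow ends / lid circle
for p in [(345,298)]: print("lidcentre",atz("top",*T(*p),.085))
print("valve",tri(T(462,230),S(496,310)))
print("drum",atz("top",272,167,.121),"bottle",atz("top",309,155,.15))
E
```

```text
hub [0.53904189 0.09321223 0.17629378] [0.53786354 0.09356956 0.177     ] [0.53987904 0.09233942 0.177     ]
fork [0.48060442 0.1347863  0.18709711] [0.4802525  0.13465995 0.19      ] [0.48051705 0.13386968 0.188     ]
lidcentre [0.53547539 0.09179833 0.085     ]
valve [0.56506703 0.03666969 0.11910584]
drum [0.76511835 0.19440181 0.121     ] bottle [0.77981315 0.11718477 0.15      ]
```

```bash
cat >> h.py <<'E'
def rel(st,p,yaw=None):
    from scipy.spatial.transform import Rotation as Ro
    R=Ro.from_euler("xyz",st["eef_rot"],degrees=True).as_matrix()
    d=R.T@(np.array(p)-st["position"])/.025
    t=0 if yaw is None else -np.radians((yaw-st["eef_rot"][2]+180)%360-180)
    return np.round(d,3),round(t,3)
E
python3 - <<'E'
from h import *; from rig import env
print(rel(env.get_state(),[.513,.1117,.27],144.8))
E
```

```text
(array([-17.683, -15.644,  -2.39 ]), np.float64(0.259))
```

>>> play_rows --increments '[{"z":-2.4,"grip":60},{"z":-2.4,"grip":60},{"x":-17.68,"y":-15.64,"z":-2.4,"turn":0.26,"grip":60},{"x":-17.68,"y":-15.64,"z":-2.4,"turn":0.26,"grip":60},{"x":-17.68,"y":-15.64,"z":-2.4,"turn":0.26,"grip":60},{"x":-17.68,"y":-15.64,"z":-2.4,"turn":0.26,"grip":60},{"x":-17.68,"y":-15.64,"z":-2.4,"turn":0.26,"grip":60},{"x":-17.68,"y":-15.64,"z":-2.4,"turn":0.26,"grip":60},{"x":-17.68,"y":-15.64,"z":-2.4,"turn":0.26,"grip":60},{"x":-17.68,"y":-15.64,"z":-2.4,"turn":0.26,"grip":60},{"x":-17.68,"y":-15.64,"z":-2.4,"turn":0.26,"grip":60},{"x":-17.68,"y":-15.64,"z":-2.4,"turn":0.26,"grip":60},{"x":-17.68,"y":-15.64,"z":-2.4,"turn":0.26,"grip":60},{"x":-17.68,"y":-15.64,"z":-2.4,"turn":0.26,"grip":60},{"x":-17.68,"y":-15.64,"z":-2.4,"turn":0.26,"grip":60},{"x":-17.68,"y":-15.64,"z":-2.4,"turn":0.26,"grip":60},{"x":-17.68,"y":-15.64,"z":-2.4,"turn":0.26,"grip":60},{"x":-17.68,"y":-15.64,"z":-2.4,"turn":0.26,"grip":60},{"x":-17.68,"y":-15.64,"z":-2.4,"turn":0.26,"grip":60},{"x":-17.68,"y":-15.64,"z":-2.4,"turn":0.26,"grip":60}]'

```text
invalid input at $.increments[0]: expected keys grip, x, y, z, turn
```

>>> play_rows --increments '[{"x":0,"y":0,"turn":0,"z":-2.4,"grip":60},{"x":0,"y":0,"turn":0,"z":-2.4,"grip":60},{"x":-17.68,"y":-15.64,"z":-2.4,"turn":0.26,"grip":60},{"x":-17.68,"y":-15.64,"z":-2.4,"turn":0.26,"grip":60},{"x":-17.68,"y":-15.64,"z":-2.4,"turn":0.26,"grip":60},{"x":-17.68,"y":-15.64,"z":-2.4,"turn":0.26,"grip":60},{"x":-17.68,"y":-15.64,"z":-2.4,"turn":0.26,"grip":60},{"x":-17.68,"y":-15.64,"z":-2.4,"turn":0.26,"grip":60},{"x":-17.68,"y":-15.64,"z":-2.4,"turn":0.26,"grip":60},{"x":-17.68,"y":-15.64,"z":-2.4,"turn":0.26,"grip":60},{"x":-17.68,"y":-15.64,"z":-2.4,"turn":0.26,"grip":60},{"x":-17.68,"y":-15.64,"z":-2.4,"turn":0.26,"grip":60},{"x":-17.68,"y":-15.64,"z":-2.4,"turn":0.26,"grip":60},{"x":-17.68,"y":-15.64,"z":-2.4,"turn":0.26,"grip":60},{"x":-17.68,"y":-15.64,"z":-2.4,"turn":0.26,"grip":60},{"x":-17.68,"y":-15.64,"z":-2.4,"turn":0.26,"grip":60},{"x":-17.68,"y":-15.64,"z":-2.4,"turn":0.26,"grip":60},{"x":-17.68,"y":-15.64,"z":-2.4,"turn":0.26,"grip":60},{"x":-17.68,"y":-15.64,"z":-2.4,"turn":0.26,"grip":60},{"x":-17.68,"y":-15.64,"z":-2.4,"turn":0.26,"grip":60}]'

```text
time_s: 1.77
position: [0.5125, 0.1134, 0.2705]
eef_rot: [-180.0, -0.1, 144.8]
contact_force: [-0.5, 1.3, -1.0]
gripper_width: 0.703
grip_force: 0.0
```

Run:
```python
from h import *; from rig import env
import cv2
s=env.get_state(); c=env.capture("wrist"); print(s["position"],s["eef_rot"],s["contact_force"],s["joints"],c["mount"],c["intrinsics"])
np.savez("w0.npz",pos=s["position"],rot=s["eef_rot"],**c)
cv2.imwrite("pics/w0.png",c["color"][:,:,::-1])
print(rel(s,[.513,.1117,.169],144.8))
```

```text
[0.51248302 0.11342092 0.27050383] [-1.79996508e+02 -6.04379016e-02  1.44788263e+02] [-0.47338083  1.31601652 -0.95810049] [ 1.37881501e+00 -5.16689749e+00  1.07374949e+02  3.39847435e-02
  7.78425588e+01 -5.34166216e+01] [[ 1.87551051e-05 -9.44814833e-01 -3.27604839e-01  8.38460837e-02]
 [ 9.99999994e-01  5.32857336e-05 -9.64272891e-05  2.26834989e-04]
 [ 1.08562597e-04 -3.27604836e-01  9.44814828e-01 -1.62789118e-01]
 [ 0.00000000e+00  0.00000000e+00  0.00000000e+00  1.00000000e+00]] [[369.19773252   0.         316.45582644]
 [  0.         369.19773252 233.27009824]
 [  0.           0.           1.        ]]
(array([-0.061, -0.044,  4.06 ]), np.float64(-0.0))
```

View pics/w0.png

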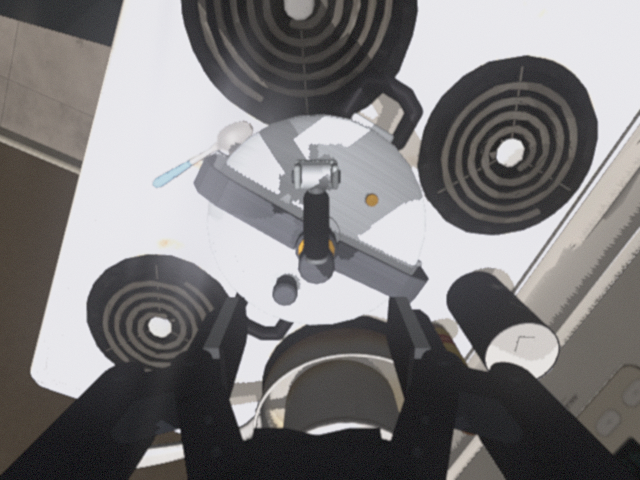

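Run:
```python
from h import *
from scipy.spatial.transform import Rotation as Ro
w=np.load("w0.npz"); R=Ro.from_euler("xyz",w["rot"],degrees=True).as_matrix(); M=w["mount"]
for n,u,v,z in(("fork",317,175,.189),("hub",317,264,.1765),("gripend",316,245,.187)):
    d=R@M[:3,:3]@np.linalg.inv(w["intrinsics"])@[u,v,1]; o=w["pos"]+R@M[:3,3]
    print(n,o+d*(z-o[2])/d[2])
```

```text
fork [0.47998497 0.13703816 0.189     ]
hub [0.53712895 0.09677151 0.1765    ]
gripend [0.52084441 0.1073626  0.187     ]
```

>>> play_rows --increments '[{"x":0,"y":0,"z":1,"turn":0,"grip":45},{"x":0,"y":0,"z":2,"turn":0,"grip":45},{"x":0,"y":0,"z":3,"turn":0,"grip":45},{"x":0,"y":0,"z":3.6,"turn":0,"grip":45},{"x":0,"y":0,"z":4,"turn":0,"grip":45},{"x":0,"y":0,"z":4,"turn":0,"grip":45},{"x":0,"y":0,"z":4,"turn":0,"grip":35},{"x":0,"y":0,"z":4,"turn":0,"grip":25},{"x":0,"y":0,"z":4,"turn":0,"grip":19},{"x":0,"y":0,"z":4,"turn":0,"grip":15},{"x":0,"y":0,"z":4,"turn":0,"grip":12},{"x":0,"y":0,"z":4,"turn":0,"grip":12},{"x":0,"y":0,"z":4,"turn":0,"grip":12},{"x":0,"y":0,"z":4,"turn":0,"grip":12}]'

```text
time_s: 2.98
position: [0.5139, 0.1121, 0.1721]
eef_rot: [179.9, 0.1, 144.7]
contact_force: [-0.7, -1.3, 5.8]
gripper_width: 0.146
grip_force: 24.8
```

>>> play_rows --increments '[{"x":0,"y":0,"z":0,"turn":0,"grip":10},{"x":0,"y":0,"z":0,"turn":0,"grip":10},{"x":0,"y":0,"z":0,"turn":0,"grip":10},{"x":0,"y":0,"z":0,"turn":0,"grip":10}]'

```text
time_s: 3.32
position: [0.5139, 0.112, 0.1722]
eef_rot: [180.0, 0.1, 144.7]
contact_force: [-1.1, -0.8, 6.2]
gripper_width: 0.129
grip_force: 44.4
```

Run:
```python
from rig import env
import cv2,numpy as np
a=env.capture("scene")["color"][:,:,::-1][190:290,200:330]
b=env.capture("top")["color"][:,:,::-1][230:330,255:385]
f=lambda i:cv2.resize(i,None,fx=3,fy=3,interpolation=3)
cv2.imwrite("pics/g1.png",np.hstack([f(a),f(b)])); print(env.get_state()["gripper_width"])
```

```text
0.1288392737713327
```

View pics/g1.png

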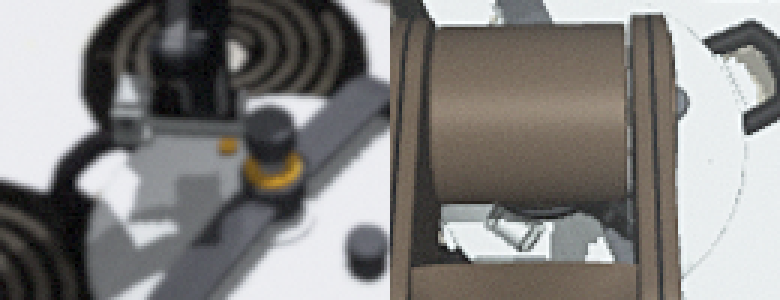

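>>> play_rows --increments '[{"x":0.006,"y":0,"z":-0.14,"turn":0,"grip":10},{"x":0.024,"y":0,"z":-0.278,"turn":0,"grip":10},{"x":0.055,"y":0,"z":-0.414,"turn":0,"grip":10},{"x":0.096,"y":0,"z":-0.547,"turn":0,"grip":10},{"x":0.15,"y":0,"z":-0.676,"turn":0,"grip":10},{"x":0.214,"y":0,"z":-0.8,"turn":0,"grip":10},{"x":0.214,"y":0,"z":-0.8,"turn":0,"grip":10}]'

```text
time_s: 4.0
position: [0.5089, 0.1156, 0.1915]
eef_rot: [180.0, 0.0, 144.7]
contact_force: [0.2, 0.5, -0.1]
gripper_width: 0.117
grip_force: 0.0
```

Run:
```python
from rig import env
import cv2,numpy as np
a=env.capture("scene")["color"][:,:,::-1][180:280,200:330]
b=env.capture("wrist")["color"][:,:,::-1][100:400,130:520]
cv2.imwrite("pics/g2.png",np.hstack([cv2.resize(a,None,fx=3,fy=3,interpolation=3),b])); s=env.get_state();print(s["gripper_width"],s["contact_force"],s["ft_torque"])
```

```text
0.11622625299287116 [-0.32723767 -0.0721981  -0.42448111] [-0.05362045 -0.041652    0.01559513]
```

View pics/g2.png

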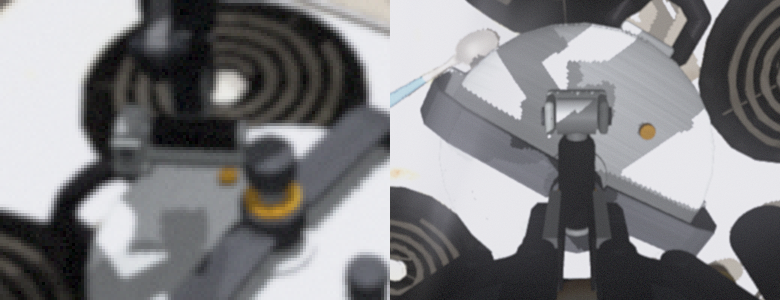

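>>> play_rows --increments '[{"x":-0.1,"y":0,"z":0,"turn":0,"grip":40},{"x":-0.2,"y":0,"z":0,"turn":0,"grip":40},{"x":-0.2,"y":0,"z":0,"turn":0,"grip":40},{"x":-0.2,"y":0,"z":0,"turn":0,"grip":40},{"x":-0.2,"y":0,"z":0.5,"turn":0,"grip":40},{"x":-0.2,"y":0,"z":1,"turn":0,"grip":40},{"x":-0.2,"y":0,"z":1.26,"turn":0,"grip":40},{"x":-0.2,"y":0,"z":1.26,"turn":0,"grip":40},{"x":-0.2,"y":0,"z":1.26,"turn":0,"grip":30},{"x":-0.2,"y":0,"z":1.26,"turn":0,"grip":20},{"x":-0.2,"y":0,"z":1.26,"turn":0,"grip":12},{"x":-0.2,"y":0,"z":1.26,"turn":0,"grip":12},{"x":-0.2,"y":0,"z":1.26,"turn":0,"grip":12},{"x":-0.2,"y":0,"z":1.26,"turn":0,"grip":12},{"x":-0.2,"y":0,"z":1.26,"turn":0,"grip":12}]'

```text
time_s: 5.35
position: [0.5131, 0.1125, 0.1597]
eef_rot: [180.0, 0.0, 144.7]
contact_force: [-0.3, -0.5, 0.8]
gripper_width: 0.184
grip_force: 58.7
```

>>> play_rows --increments '[{"x":0.014,"y":0,"z":-0.209,"turn":0,"grip":12},{"x":0.055,"y":0,"z":-0.414,"turn":0,"grip":12},{"x":0.122,"y":0,"z":-0.612,"turn":0,"grip":12},{"x":0.214,"y":0,"z":-0.8,"turn":0,"grip":12},{"x":0.331,"y":0,"z":-0.974,"turn":0,"grip":12},{"x":0.469,"y":0,"z":-1.131,"turn":0,"grip":12},{"x":0.626,"y":0,"z":-1.269,"turn":0,"grip":12},{"x":0.8,"y":0,"z":-1.386,"turn":0,"grip":12}]'

```text
time_s: 6.02
position: [0.4957, 0.1244, 0.1938]
eef_rot: [-180.0, -0.1, 144.7]
contact_force: [1.9, 2.9, -14.6]
gripper_width: 0.174
grip_force: 58.6
```

>>> play_rows --increments '[{"x":0.188,"y":0,"z":-0.092,"turn":0,"grip":12},{"x":0.386,"y":0,"z":-0.16,"turn":0,"grip":12},{"x":0.591,"y":0,"z":-0.2,"turn":0,"grip":12},{"x":0.8,"y":0,"z":-0.214,"turn":0,"grip":12},{"x":0.8,"y":0,"z":-0.214,"turn":0,"grip":12},{"x":0.8,"y":0,"z":-0.214,"turn":0,"grip":12}]'

```text
time_s: 6.52
position: [0.4818, 0.1347, 0.202]
eef_rot: [179.9, 0.3, 144.7]
contact_force: [3.3, -2.9, -2.5]
gripper_width: 0.169
grip_force: 58.6
```

Run:
```python
from rig import env
import cv2,numpy as np
a=env.capture("scene")["color"][:,:,::-1][160:280,190:330]
b=env.capture("wrist")["color"][:,:,::-1][60:420,110:500]
cv2.imwrite("pics/g3.png",np.hstack([cv2.resize(a,None,fx=3,fy=3,interpolation=3),b])); s=env.get_state();print(s["gripper_width"],s["contact_force"],s["ft_torque"],s["position"])
```

```text
0.16981365292253295 [ 1.57237243 -3.91020198  0.29799386] [-0.77362907 -0.62090231 -0.0773457 ] [0.48179026 0.13476551 0.20194881]
```

View pics/g3.png

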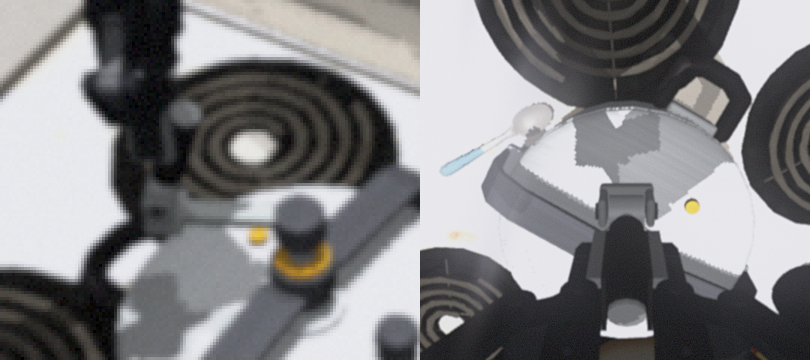

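>>> play_rows --increments '[{"x":0.1,"y":0,"z":0,"turn":0,"grip":12},{"x":0.2,"y":0,"z":0.0,"turn":0,"grip":12},{"x":0.3,"y":0,"z":0.02,"turn":0,"grip":12},{"x":0.3,"y":0,"z":0.02,"turn":0,"grip":12}]'

```text
time_s: 6.95
position: [0.4771, 0.1383, 0.2025]
eef_rot: [179.9, 0.5, 144.7]
contact_force: [3.8, -6.3, 1.7]
gripper_width: 0.163
grip_force: 56.7
```

Run:
```python
from rig import env
import cv2,numpy as np
a=env.capture("scene")["color"][:,:,::-1][160:280,190:330]
b=env.capture("wrist")["color"][:,:,::-1][60:420,110:500]
cv2.imwrite("pics/g4.png",np.hstack([cv2.resize(a,None,fx=3,fy=3,interpolation=3),b])); s=env.get_state();print(s["gripper_width"],s["contact_force"],s["ft_torque"],s["position"])
```

```text
0.16413272291331374 [ 4.40446786 -6.35595065  2.17204539] [-1.15951537 -0.89343696 -0.05653806] [0.47709524 0.13826396 0.20257877]
```

View pics/g4.png

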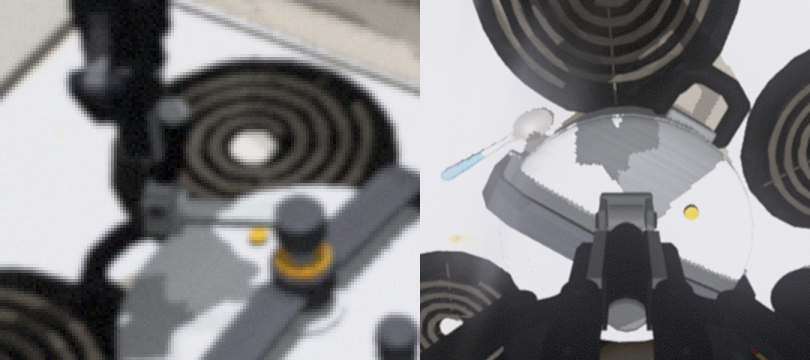

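>>> play_rows --increments '[{"x":0,"y":0,"z":0,"turn":0,"grip":40},{"x":-0.08,"y":0,"z":0,"turn":0,"grip":40},{"x":-0.08,"y":0,"z":0,"turn":0,"grip":40},{"x":-0.08,"y":0,"z":0,"turn":1.57,"grip":40},{"x":-0.08,"y":0,"z":0,"turn":1.57,"grip":40},{"x":-0.08,"y":0,"z":0,"turn":1.57,"grip":40},{"x":-0.08,"y":0,"z":0,"turn":1.57,"grip":40},{"x":-0.08,"y":0,"z":0,"turn":1.57,"grip":40},{"x":-0.08,"y":0,"z":0,"turn":1.57,"grip":40},{"x":-0.08,"y":0,"z":0,"turn":1.57,"grip":40},{"x":-0.08,"y":0,"z":0,"turn":1.57,"grip":40},{"x":-0.08,"y":0,"z":0,"turn":1.57,"grip":40},{"x":-0.08,"y":0,"z":0,"turn":1.57,"grip":40},{"x":-0.08,"y":0,"z":0,"turn":1.57,"grip":40},{"x":-0.08,"y":0,"z":0,"turn":1.57,"grip":40},{"x":-0.08,"y":0,"z":0,"turn":1.57,"grip":40},{"x":-0.08,"y":0,"z":0,"turn":1.57,"grip":40}]'

```text
time_s: 8.47
position: [0.476, 0.1391, 0.1993]
eef_rot: [180.0, -0.0, 54.7]
contact_force: [2.1, -0.1, 0.3]
gripper_width: 0.465
grip_force: 0.6
```

>>> play_rows --increments '[{"x":0,"y":0,"z":0,"turn":0,"grip":30},{"x":0,"y":0,"z":0,"turn":0,"grip":20},{"x":0,"y":0,"z":0,"turn":0,"grip":12},{"x":0,"y":0,"z":0,"turn":0,"grip":12},{"x":0,"y":0,"z":0,"turn":0,"grip":12},{"x":0,"y":0,"z":0,"turn":0,"grip":12},{"x":0,"y":0,"z":0,"turn":0,"grip":12}]'

```text
time_s: 9.05
position: [0.479, 0.1369, 0.2]
eef_rot: [179.5, -0.1, 54.8]
contact_force: [9.6, -5.7, -0.9]
gripper_width: 0.187
grip_force: 58.5
```

Run:
```python
from rig import env
s=env.get_state();print(s["gripper_width"],s["contact_force"],s["ft_torque"],s["position"],s["joints"])
```

```text
0.1865728566160045 [ 9.56857699 -5.69893531 -0.94681865] [-0.87965691 -1.42281201  0.00411265] [0.47902487 0.13689645 0.20004848] [  4.40920118  -6.06291952 115.61277922  -0.27934152  69.9578542
  39.66236739]
```

```bash
cat > arc.py <<'E'
import sys,json
import numpy as np
a,b,st=map(float,sys.argv[1:4]); R=float(sys.argv[4]) if len(sys.argv)>4 else 2.86
r=np.radians
print(json.dumps([dict(x=round(R*(np.sin(r(d))-np.sin(r(a))),2),y=round(R*(np.cos(r(a))-np.cos(r(d))),2),z=round(.32*(d-a)/360,3),turn=0,grip=12) for d in np.arange(a+st,b+.1,st)]))
E
python3 arc.py 0 60 4; python3 arc.py 60 100 4;python3 arc.py 100 140 4
```

```text
[{"x": 0.2, "y": 0.01, "z": 0.004, "turn": 0, "grip": 12}, {"x": 0.4, "y": 0.03, "z": 0.007, "turn": 0, "grip": 12}, {"x": 0.59, "y": 0.06, "z": 0.011, "turn": 0, "grip": 12}, {"x": 0.79, "y": 0.11, "z": 0.014, "turn": 0, "grip": 12}, {"x": 0.98, "y": 0.17, "z": 0.018, "turn": 0, "grip": 12}, {"x": 1.16, "y": 0.25, "z": 0.021, "turn": 0, "grip": 12}, {"x": 1.34, "y": 0.33, "z": 0.025, "turn": 0, "grip": 12}, {"x": 1.52, "y": 0.43, "z": 0.028, "turn": 0, "grip": 12}, {"x": 1.68, "y": 0.55, "z": 0.032, "turn": 0, "grip": 12}, {"x": 1.84, "y": 0.67, "z": 0.036, "turn": 0, "grip": 12}, {"x": 1.99, "y": 0.8, "z": 0.039, "turn": 0, "grip": 12}, {"x": 2.13, "y": 0.95, "z": 0.043, "turn": 0, "grip": 12}, {"x": 2.25, "y": 1.1, "z": 0.046, "turn": 0, "grip": 12}, {"x": 2.37, "y": 1.26, "z": 0.05, "turn": 0, "grip": 12}, {"x": 2.48, "y": 1.43, "z": 0.053, "turn": 0, "grip": 12}]
[{"x": 0.09, "y": 0.18, "z": 0.004, "turn": 0, "grip": 12}, {"x": 0.17, "y": 0.36, "z": 0.007, "turn": 0, "grip": 12}, {"x": 0.24, "y": 0.55, "z": 0.011, "turn": 0, "grip": 12}, {"x": 0.3, "y": 0.74, "z": 0.014, "turn":
[... 268 characters left out ...]
: 1.73, "z": 0.032, "turn": 0, "grip": 12}, {"x": 0.34, "y": 1.93, "z": 0.036, "turn": 0, "grip": 12}]
[{"x": -0.04, "y": 0.2, "z": 0.004, "turn": 0, "grip": 12}, {"x": -0.1, "y": 0.39, "z": 0.007, "turn": 0, "grip": 12}, {"x": -0.16, "y": 0.57, "z": 0.011, "turn": 0, "grip": 12}, {"x": -0.25, "y": 0.76, "z": 0.014, "turn": 0, "grip": 12}, {"x": -0.34, "y": 0.93, "z": 0.018, "turn": 0, "grip": 12}, {"x": -0.45, "y": 1.1, "z": 0.021, "turn": 0, "grip": 12}, {"x": -0.56, "y": 1.26, "z": 0.025, "turn": 0, "grip": 12}, {"x": -0.69, "y": 1.42, "z": 0.028, "turn": 0, "grip": 12}, {"x": -0.83, "y": 1.56, "z": 0.032, "turn": 0, "grip": 12}, {"x": -0.98, "y": 1.69, "z": 0.036, "turn": 0, "grip": 12}]
```

First relax the outward preload and wait so step 1 is surely held, then wind 60°.

>>> play_rows --increments '[{"x":0,"y":0.1,"z":0,"turn":0,"grip":12},{"x":0,"y":0.1,"z":0,"turn":0,"grip":12},{"x":0,"y":0.1,"z":0,"turn":0,"grip":12}]'

```text
time_s: 9.3
position: [0.4792, 0.1368, 0.2]
eef_rot: [179.8, -0.1, 54.8]
contact_force: [4.9, -3.5, 4.0]
gripper_width: 0.188
grip_force: 58.8
```

>>> play_rows --increments '[{"x":0.2,"y":0.01,"z":0.004,"turn":0,"grip":12},{"x":0.4,"y":0.03,"z":0.007,"turn":0,"grip":12},{"x":0.59,"y":0.06,"z":0.011,"turn":0,"grip":12},{"x":0.79,"y":0.11,"z":0.014,"turn":0,"grip":12},{"x":0.98,"y":0.17,"z":0.018,"turn":0,"grip":12},{"x":1.16,"y":0.25,"z":0.021,"turn":0,"grip":12},{"x":1.34,"y":0.33,"z":0.025,"turn":0,"grip":12},{"x":1.52,"y":0.43,"z":0.028,"turn":0,"grip":12}]'

```text
time_s: 9.97
position: [0.508, 0.161, 0.1992]
eef_rot: [180.0, 0.2, 54.8]
contact_force: [-1.5, -6.4, 7.2]
gripper_width: 0.186
grip_force: 59.2
```

Run:
```python
from rig import env
s=env.get_state();print(s["gripper_width"],s["contact_force"],s["ft_torque"],s["position"],s["eef_rot"])
```

```text
0.18559820328525536 [-1.475772   -6.35176314  7.22407506] [-1.00073453  0.2949999   0.01424937] [0.50803677 0.16102964 0.19921108] [179.98079511   0.23814007  54.83197474]
```

```bash
for a in 32 72 112; do python3 arc.py $a $((a+40)) 4 2.84 | tr -d '"' | sed 's/turn: 0, grip: 12//g'; done
```

```text
[{x: 0.16, y: 0.11, z: 0.004, }, {x: 0.32, y: 0.23, z: 0.007, }, {x: 0.47, y: 0.37, z: 0.011, }, {x: 0.61, y: 0.51, z: 0.014, }, {x: 0.73, y: 0.66, z: 0.018, }, {x: 0.85, y: 0.82, z: 0.021, }, {x: 0.95, y: 0.99, z: 0.025, }, {x: 1.05, y: 1.16, z: 0.028, }, {x: 1.13, y: 1.34, z: 0.032, }, {x: 1.2, y: 1.53, z: 0.036, }]
[{x: 0.05, y: 0.19, z: 0.004, }, {x: 0.1, y: 0.38, z: 0.007, }, {x: 0.12, y: 0.58, z: 0.011, }, {x: 0.14, y: 0.78, z: 0.014, }, {x: 0.14, y: 0.98, z: 0.018, }, {x: 0.12, y: 1.17, z: 0.021, }, {x: 0.1, y: 1.37, z: 0.025, }, {x: 0.05, y: 1.56, z: 0.028, }, {x: 0.0, y: 1.76, z: 0.032, }, {x: -0.07, y: 1.94, z: 0.036, }]
[{x: -0.08, y: 0.18, z: 0.004, }, {x: -0.17, y: 0.36, z: 0.007, }, {x: -0.28, y: 0.52, z: 0.011, }, {x: -0.4, y: 0.68, z: 0.014, }, {x: -0.52, y: 0.84, z: 0.018, }, {x: -0.66, y: 0.98, z: 0.021, }, {x: -0.81, y: 1.11, z: 0.025, }, {x: -0.96, y: 1.23, z: 0.028, }, {x: -1.13, y: 1.34, z: 0.032, }, {x: -1.3, y: 1.44, z: 0.036, }]
```

>>> play_rows --increments '[{"x":0.16,"y":0.11,"z":0,"turn":0,"grip":12},{"x":0.32,"y":0.23,"z":0,"turn":0,"grip":12},{"x":0.47,"y":0.37,"z":0,"turn":0,"grip":12},{"x":0.61,"y":0.51,"z":0,"turn":0,"grip":12},{"x":0.73,"y":0.66,"z":0,"turn":0,"grip":12},{"x":0.85,"y":0.82,"z":0,"turn":0,"grip":12},{"x":0.95,"y":0.99,"z":0,"turn":0,"grip":12},{"x":1.05,"y":1.16,"z":0,"turn":0,"grip":12},{"x":1.13,"y":1.34,"z":0,"turn":0,"grip":12},{"x":1.2,"y":1.53,"z":0,"turn":0,"grip":12}]'

```text
time_s: 10.8
position: [0.5549, 0.1658, 0.1985]
eef_rot: [-179.6, 0.1, 54.8]
contact_force: [-2.9, 1.2, 5.8]
gripper_width: 0.186
grip_force: 59.2
```

>>> play_rows --increments '[{"x":0.05,"y":0.19,"z":0.004,"turn":0,"grip":12},{"x":0.1,"y":0.38,"z":0.007,"turn":0,"grip":12},{"x":0.12,"y":0.58,"z":0.011,"turn":0,"grip":12},{"x":0.14,"y":0.78,"z":0.014,"turn":0,"grip":12},{"x":0.14,"y":0.98,"z":0.018,"turn":0,"grip":12},{"x":0.12,"y":1.17,"z":0.021,"turn":0,"grip":12},{"x":0.1,"y":1.37,"z":0.025,"turn":0,"grip":12}]'

```text
time_s: 11.38
position: [0.5854, 0.1494, 0.1979]
eef_rot: [-179.7, -0.2, 54.8]
contact_force: [-0.7, 5.3, 5.2]
gripper_width: 0.188
grip_force: 58.9
```

```bash
cat > f.py <<'E'
import sys,numpy as np
C=np.array([.538,.0945])
for l in open("log"):
    x,y,fx,fy=map(float,l.split()); d=np.array([x,y])-C; p=np.arctan2(d[1],d[0]); t=np.array([np.sin(p),-np.cos(p)])
    print(round((144.3-np.degrees(p))%360,1),"r",round(np.hypot(*d)*1e3,1),"Ft",round(-t@[fx,fy],2),"Frad",round((d/np.hypot(*d))@[fx,fy],2))
E
cat > log <<'E'
.479 .1368 4.9 -3.5
.508 .161 -1.5 -6.4
.5549 .1658 -2.9 1.2
.5854 .1494 -.7 5.3
E
python3 f.py
for a in 100 120 140 160 180 200 220 240; do echo; echo $a; python3 arc.py $a $((a+20)) 4 2.86 | tr -d '"' | sed 's/turn: 0, grip: 12//g'; done
```

```text
359.9 r 72.6 Ft -0.01 Frad -6.02
30.0 r 73.0 Ft 4.0 Frad -5.22
67.6 r 73.3 Ft 3.1 Frad 0.5
95.1 r 72.5 Ft 3.99 Frad 3.55

100
[{x: -0.04, y: 0.2, z: 0.004, }, {x: -0.1, y: 0.39, z: 0.007, }, {x: -0.16, y: 0.57, z: 0.011, }, {x: -0.25, y: 0.76, z: 0.014, }, {x: -0.34, y: 0.93, z: 0.018, }]

120
[{x: -0.11, y: 0.17, z: 0.004, }, {x: -0.22, y: 0.33, z: 0.007, }, {x: -0.35, y: 0.48, z: 0.011, }, {x: -0.49, y: 0.63, z: 0.014, }, {x: -0.64, y: 0.76, z: 0.018, }]

140
[{x: -0.16, y: 0.12, z: 0.004, }, {x: -0.32, y: 0.23, z: 0.007, }, {x: -0.5, y: 0.33, z: 0.011, }, {x: -0.68, y: 0.42, z: 0.014, }, {x: -0.86, y: 0.5, z: 0.018, }]

160
[{x: -0.19, y: 0.06, z: 0.004, }, {x: -0.38, y: 0.11, z: 0.007, }, {x: -0.58, y: 0.14, z: 0.011, }, {x: -0.78, y: 0.17, z: 0.014, }, {x: -0.98, y: 0.17, z: 0.018, }]

180
[{x: -0.2, y: -0.01, z: 0.004, }, {x: -0.4, y: -0.03, z: 0.007, }, {x: -0.59, y: -0.06, z: 0.011, }, {x: -0.79, y: -0.11, z: 0.014, }, {x: -0.98, y: -0.17, z: 0.018, }]

200
[{x: -0.19, y: -0.07, z: 0.004, }, {x: -0.36, y: -0.16, z: 0.007, }, {x: -0.54, y: -0.26, z: 0.011, }, {x: -0.7, y: -0.37, z: 0.014, }, {x: -0.86, y: -0.5, z: 0.018, }]

220
[{x: -0.15, y: -0.13, z: 0.004, }, {x: -0.29, y: -0.28, z: 0.007, }, {x: -0.42, y: -0.43, z: 0.011, }, {x: -0.53, y: -0.59, z: 0.014, }, {x: -0.64, y: -0.76, z: 0.018, }]

240
[{x: -0.09, y: -0.18, z: 0.004, }, {x: -0.17, y: -0.36, z: 0.007, }, {x: -0.24, y: -0.55, z: 0.011, }, {x: -0.3, y: -0.74, z: 0.014, }, {x: -0.34, y: -0.93, z: 0.018, }]
```

>>> play_rows --increments '[{"x":-0.04,"y":0.2,"z":0.004,"turn":0,"grip":12},{"x":-0.1,"y":0.39,"z":0.007,"turn":0,"grip":12},{"x":-0.16,"y":0.57,"z":0.011,"turn":0,"grip":12},{"x":-0.25,"y":0.76,"z":0.014,"turn":0,"grip":12},{"x":-0.34,"y":0.93,"z":0.018,"turn":0,"grip":12}]'

```text
time_s: 11.8
position: [0.6013, 0.1287, 0.1975]
eef_rot: [-179.9, -0.3, 54.8]
contact_force: [2.9, 6.1, 4.3]
gripper_width: 0.188
grip_force: 58.8
```

>>> play_rows --increments '[{"x":-0.11,"y":0.17,"z":0.004,"turn":0,"grip":12},{"x":-0.22,"y":0.33,"z":0.007,"turn":0,"grip":12},{"x":-0.35,"y":0.48,"z":0.011,"turn":0,"grip":12},{"x":-0.49,"y":0.63,"z":0.014,"turn":0,"grip":12},{"x":-0.64,"y":0.76,"z":0.018,"turn":0,"grip":12}]'

```text
time_s: 12.22
position: [0.609, 0.1041, 0.1971]
eef_rot: [179.8, -0.4, 54.8]
contact_force: [5.3, 4.5, 1.5]
gripper_width: 0.186
grip_force: 59.0
```

>>> play_rows --increments '[{"x":-0.16,"y":0.12,"z":0.004,"turn":0,"grip":12},{"x":-0.32,"y":0.23,"z":0.007,"turn":0,"grip":12},{"x":-0.5,"y":0.33,"z":0.011,"turn":0,"grip":12},{"x":-0.68,"y":0.42,"z":0.014,"turn":0,"grip":12},{"x":-0.86,"y":0.5,"z":0.018,"turn":0,"grip":12}]'

```text
time_s: 12.63
position: [0.6075, 0.0781, 0.1966]
eef_rot: [179.6, -0.3, 54.8]
contact_force: [7.4, 3.0, 0.5]
gripper_width: 0.187
grip_force: 59.2
```

```bash
cat >> log <<'E'
.6013 .1287 2.9 6.1
.609 .1041 5.3 4.5
.6075 .0781 7.4 3.0
E
python3 f.py
```

```text
359.9 r 72.6 Ft -0.01 Frad -6.02
30.0 r 73.0 Ft 4.0 Frad -5.22
67.6 r 73.3 Ft 3.1 Frad 0.5
95.1 r 72.5 Ft 3.99 Frad 3.55
115.9 r 71.9 Ft 3.99 Frad 5.45
136.6 r 71.6 Ft 3.75 Frad 5.86
157.6 r 71.4 Ft 4.62 Frad 6.51
```

>>> play_rows --increments '[{"x":-0.17,"y":0.09,"z":0.004,"turn":0,"grip":12},{"x":-0.36,"y":0.14,"z":0.007,"turn":0,"grip":12},{"x":-0.56,"y":0.17,"z":0.011,"turn":0,"grip":12},{"x":-0.76,"y":0.2,"z":0.014,"turn":0,"grip":12},{"x":-0.96,"y":0.2,"z":0.018,"turn":0,"grip":12}]'

```text
time_s: 13.05
position: [0.5972, 0.0548, 0.1962]
eef_rot: [179.7, -0.2, 54.8]
contact_force: [6.1, 0.1, 0.8]
gripper_width: 0.183
grip_force: 59.3
```

>>> play_rows --increments '[{"x":-0.2,"y":-0.01,"z":0.004,"turn":0,"grip":12},{"x":-0.4,"y":-0.03,"z":0.007,"turn":0,"grip":12},{"x":-0.59,"y":-0.06,"z":0.011,"turn":0,"grip":12},{"x":-0.79,"y":-0.11,"z":0.014,"turn":0,"grip":12},{"x":-0.98,"y":-0.17,"z":0.018,"turn":0,"grip":12}]'

```text
time_s: 13.47
position: [0.5791, 0.0366, 0.1957]
eef_rot: [179.7, -0.1, 54.8]
contact_force: [5.5, -0.7, 0.7]
gripper_width: 0.186
grip_force: 59.2
```

>>> play_rows --increments '[{"x":-0.19,"y":-0.07,"z":0.004,"turn":0,"grip":12},{"x":-0.36,"y":-0.16,"z":0.007,"turn":0,"grip":12},{"x":-0.54,"y":-0.26,"z":0.011,"turn":0,"grip":12},{"x":-0.7,"y":-0.37,"z":0.014,"turn":0,"grip":12},{"x":-0.86,"y":-0.5,"z":0.018,"turn":0,"grip":12}]'

```text
time_s: 13.88
position: [0.5557, 0.0261, 0.1952]
eef_rot: [179.8, 0.0, 54.8]
contact_force: [3.8, -2.1, 1.8]
gripper_width: 0.189
grip_force: 59.0
```

```bash
cat >> log <<'E'
.5972 .0548 6.1 .1
.5791 .0366 5.5 -.7
.5557 .0261 3.8 -2.1
E
python3 f.py | tail -3
for a in 260 280 300 320 340; do echo; echo $a; python3 arc.py $a $((a+20)) 4 2.86 | tr -d '"' | sed 's/turn: 0, grip: 12//g'; done
```

```text
178.1 r 71.3 Ft 3.48 Frad 5.01
198.9 r 71.0 Ft 4.08 Frad 3.75
219.8 r 70.7 Ft 3.15 Frad 2.99

260
[{x: -0.03, y: -0.2, z: 0.004, }, {x: -0.04, y: -0.4, z: 0.007, }, {x: -0.04, y: -0.6, z: 0.011, }, {x: -0.03, y: -0.8, z: 0.014, }, {x: -0.0, y: -0.99, z: 0.018, }]

280
[{x: 0.04, y: -0.2, z: 0.004, }, {x: 0.1, y: -0.39, z: 0.007, }, {x: 0.16, y: -0.57, z: 0.011, }, {x: 0.25, y: -0.76, z: 0.014, }, {x: 0.34, y: -0.93, z: 0.018, }]

300
[{x: 0.11, y: -0.17, z: 0.004, }, {x: 0.22, y: -0.33, z: 0.007, }, {x: 0.35, y: -0.48, z: 0.011, }, {x: 0.49, y: -0.63, z: 0.014, }, {x: 0.64, y: -0.76, z: 0.018, }]

320
[{x: 0.16, y: -0.12, z: 0.004, }, {x: 0.32, y: -0.23, z: 0.007, }, {x: 0.5, y: -0.33, z: 0.011, }, {x: 0.68, y: -0.42, z: 0.014, }, {x: 0.86, y: -0.5, z: 0.018, }]

340
[{x: 0.19, y: -0.06, z: 0.004, }, {x: 0.38, y: -0.11, z: 0.007, }, {x: 0.58, y: -0.14, z: 0.011, }, {x: 0.78, y: -0.17, z: 0.014, }, {x: 0.98, y: -0.17, z: 0.018, }]
```

>>> play_rows --increments '[{"x":-0.15,"y":-0.13,"z":0.004,"turn":0,"grip":12},{"x":-0.29,"y":-0.28,"z":0.007,"turn":0,"grip":12},{"x":-0.42,"y":-0.43,"z":0.011,"turn":0,"grip":12},{"x":-0.53,"y":-0.59,"z":0.014,"turn":0,"grip":12},{"x":-0.64,"y":-0.76,"z":0.018,"turn":0,"grip":12}]'

```text
time_s: 14.3
position: [0.5297, 0.0246, 0.1946]
eef_rot: [179.9, 0.0, 54.8]
contact_force: [3.9, -3.0, 3.6]
gripper_width: 0.187
grip_force: 59.0
```

>>> play_rows --increments '[{"x":-0.09,"y":-0.18,"z":0.004,"turn":0,"grip":12},{"x":-0.17,"y":-0.36,"z":0.007,"turn":0,"grip":12},{"x":-0.24,"y":-0.55,"z":0.011,"turn":0,"grip":12},{"x":-0.3,"y":-0.74,"z":0.014,"turn":0,"grip":12},{"x":-0.34,"y":-0.93,"z":0.018,"turn":0,"grip":12}]'

```text
time_s: 14.72
position: [0.5055, 0.0319, 0.1942]
eef_rot: [-180.0, -0.0, 54.8]
contact_force: [2.7, -3.3, 5.4]
gripper_width: 0.183
grip_force: 59.1
```

>>> play_rows --increments '[{"x":-0.03,"y":-0.2,"z":0.004,"turn":0,"grip":12},{"x":-0.04,"y":-0.4,"z":0.007,"turn":0,"grip":12},{"x":-0.04,"y":-0.6,"z":0.011,"turn":0,"grip":12},{"x":-0.03,"y":-0.8,"z":0.014,"turn":0,"grip":12},{"x":0,"y":-0.99,"z":0.018,"turn":0,"grip":12}]'

```text
time_s: 15.13
position: [0.4855, 0.0466, 0.1937]
eef_rot: [-180.0, -0.1, 54.8]
contact_force: [3.0, -2.5, 4.7]
gripper_width: 0.182
grip_force: 59.1
```

>>> play_rows --increments '[{"x":0.04,"y":-0.2,"z":0.004,"turn":0,"grip":12},{"x":0.1,"y":-0.39,"z":0.007,"turn":0,"grip":12},{"x":0.16,"y":-0.57,"z":0.011,"turn":0,"grip":12},{"x":0.25,"y":-0.76,"z":0.014,"turn":0,"grip":12},{"x":0.34,"y":-0.93,"z":0.018,"turn":0,"grip":12}]'

```text
time_s: 15.55
position: [0.4719, 0.0668, 0.1933]
eef_rot: [179.9, -0.1, 54.8]
contact_force: [4.5, -1.5, 4.9]
gripper_width: 0.186
grip_force: 59.0
```

```bash
echo .5297 .0246 3.9 -3.0 >>log; python3 -c "
from rig import env;s=env.get_state();print(s['ft_torque'],s['contact_force'],s['joints'])"
```

```text
[-0.2661567  -0.73841216  0.04485443] [ 4.50739957 -1.45664364  4.86916863] [-4.17505185e+00 -8.49556401e+00  1.18516461e+02  2.51870209e-02
  6.98958861e+01  3.10550461e+01]
```

```bash
cat >> log <<'E'
.5055 .0319 2.7 -3.3
.4855 .0466 3.0 -2.5
.4719 .0668 4.5 -1.5
E
python3 f.py
python3 - <<'E'
import numpy as np
from scipy.optimize import least_squares as L
p=np.loadtxt("log")[:,:2]; print(L(lambda q:np.hypot(p[:,0]-q[0],p[:,1]-q[1])-q[2],[.538,.094,.072]).x)
E
```

```text
359.9 r 72.6 Ft -0.01 Frad -6.02
30.0 r 73.0 Ft 4.0 Frad -5.22
67.6 r 73.3 Ft 3.1 Frad 0.5
95.1 r 72.5 Ft 3.99 Frad 3.55
115.9 r 71.9 Ft 3.99 Frad 5.45
136.6 r 71.6 Ft 3.75 Frad 5.86
157.6 r 71.4 Ft 4.62 Frad 6.51
178.1 r 71.3 Ft 3.48 Frad 5.01
198.9 r 71.0 Ft 4.08 Frad 3.75
219.8 r 70.7 Ft 3.15 Frad 2.99
241.1 r 70.4 Ft 4.23 Frad 2.52
261.7 r 70.5 Ft 3.92 Frad 1.68
281.9 r 71.1 Ft 3.87 Frad -0.53
301.6 r 71.7 Ft 3.12 Frad -3.57
[0.5378551  0.09571404 0.07181041]
```

>>> play_rows --increments '[{"x":0.11,"y":-0.17,"z":0.004,"turn":0,"grip":12},{"x":0.22,"y":-0.33,"z":0.007,"turn":0,"grip":12},{"x":0.35,"y":-0.48,"z":0.011,"turn":0,"grip":12},{"x":0.49,"y":-0.63,"z":0.014,"turn":0,"grip":12},{"x":0.64,"y":-0.76,"z":0.018,"turn":0,"grip":12}]'

```text
time_s: 15.97
position: [0.4662, 0.0904, 0.1928]
eef_rot: [179.8, -0.0, 54.8]
contact_force: [5.5, -2.6, 4.2]
gripper_width: 0.185
grip_force: 59.1
```

>>> play_rows --increments '[{"x":0.16,"y":-0.12,"z":0.004,"turn":0,"grip":12},{"x":0.32,"y":-0.23,"z":0.007,"turn":0,"grip":12},{"x":0.5,"y":-0.33,"z":0.011,"turn":0,"grip":12},{"x":0.68,"y":-0.42,"z":0.014,"turn":0,"grip":12},{"x":0.86,"y":-0.5,"z":0.018,"turn":0,"grip":12}]'

```text
time_s: 16.38
position: [0.4686, 0.1144, 0.1924]
eef_rot: [179.8, 0.0, 54.8]
contact_force: [6.6, -5.8, 4.5]
gripper_width: 0.185
grip_force: 59.1
```

>>> play_rows --increments '[{"x":0.19,"y":-0.06,"z":0.004,"turn":0,"grip":12},{"x":0.38,"y":-0.11,"z":0.007,"turn":0,"grip":12},{"x":0.58,"y":-0.14,"z":0.011,"turn":0,"grip":12},{"x":0.78,"y":-0.17,"z":0.014,"turn":0,"grip":12},{"x":0.98,"y":-0.17,"z":0.018,"turn":0,"grip":12}]'

```text
time_s: 16.8
position: [0.4786, 0.1361, 0.1919]
eef_rot: [179.8, 0.2, 54.8]
contact_force: [2.7, -8.3, 6.8]
gripper_width: 0.187
grip_force: 59.3
```

```bash
cat >> log <<'E'
.4662 .0904 5.5 -2.6
.4686 .1144 6.6 -5.8
.4786 .1361 2.7 -8.3
E
sed -i 's/\[.538,.0945\]/[.5379,.0957]/' f.py
python3 f.py; for a in 0 20; do python3 arc.py $a $((a+20)) 4 2.86 | tr -d '"' | sed 's/turn: 0, grip: 12//g'; done
```

```text
359.2 r 71.8 Ft 0.07 Frad -6.02
29.7 r 71.8 Ft 4.03 Frad -5.19
67.9 r 72.1 Ft 3.1 Frad 0.48
95.8 r 71.7 Ft 4.04 Frad 3.51
116.8 r 71.5 Ft 4.07 Frad 5.39
137.6 r 71.6 Ft 3.85 Frad 5.79
158.5 r 71.8 Ft 4.72 Frad 6.44
178.9 r 72.0 Ft 3.55 Frad 4.96
199.4 r 72.0 Ft 4.11 Frad 3.72
220.0 r 71.8 Ft 3.16 Frad 2.98
240.9 r 71.6 Ft 4.22 Frad 2.53
261.2 r 71.6 Ft 3.9 Frad 1.72
281.2 r 71.8 Ft 3.88 Frad -0.48
300.7 r 72.1 Ft 3.18 Frad -3.52
320.1 r 71.9 Ft 3.0 Frad -5.29
339.4 r 71.8 Ft 3.88 Frad -7.88
358.6 r 71.8 Ft 5.34 Frad -6.9
[{x: 0.2, y: 0.01, z: 0.004, }, {x: 0.4, y: 0.03, z: 0.007, }, {x: 0.59, y: 0.06, z: 0.011, }, {x: 0.79, y: 0.11, z: 0.014, }, {x: 0.98, y: 0.17, z: 0.018, }]
[{x: 0.19, y: 0.07, z: 0.004, }, {x: 0.36, y: 0.16, z: 0.007, }, {x: 0.54, y: 0.26, z: 0.011, }, {x: 0.7, y: 0.37, z: 0.014, }, {x: 0.86, y: 0.5, z: 0.018, }]
```

>>> play_rows --increments '[{"x":0.2,"y":0.03,"z":0.004,"turn":0,"grip":12},{"x":0.4,"y":0.05,"z":0.007,"turn":0,"grip":12}]'

```text
time_s: 16.97
position: [0.4846, 0.1437, 0.1918]
eef_rot: [179.9, 0.3, 54.8]
contact_force: [0.0, -6.7, 6.9]
gripper_width: 0.184
grip_force: 59.5
```

```bash
python3 -c "
from rig import env;s=env.get_state();print(*s['position'][:2],*s['contact_force'][:2])">>log; python3 f.py|tail -1
```

```text
6.3 r 71.7 Ft 4.91 Frad -4.49
```

>>> play_rows --increments '[{"x":0.19,"y":0.04,"z":0.004,"turn":0,"grip":12},{"x":0.39,"y":0.08,"z":0.007,"turn":0,"grip":12},{"x":0.58,"y":0.14,"z":0.011,"turn":0,"grip":12}]'

```text
time_s: 17.22
position: [0.4953, 0.1535, 0.1916]
eef_rot: [-180.0, 0.4, 54.8]
contact_force: [-1.7, -6.9, 9.4]
gripper_width: 0.186
grip_force: 59.6
```

```bash
python3 -c "
from rig import env;s=env.get_state();print(*s['position'][:2],*s['contact_force'][:2])">>log; python3 f.py|tail -1; for a in 20 40; do python3 arc.py $a $((a+20)) 4 2.86 | tr -d '"' | sed 's/turn: 0, grip: 12//g'; done
```

```text
17.9 r 71.8 Ft 5.42 Frad -4.56
[{x: 0.19, y: 0.07, z: 0.004, }, {x: 0.36, y: 0.16, z: 0.007, }, {x: 0.54, y: 0.26, z: 0.011, }, {x: 0.7, y: 0.37, z: 0.014, }, {x: 0.86, y: 0.5, z: 0.018, }]
[{x: 0.15, y: 0.13, z: 0.004, }, {x: 0.29, y: 0.28, z: 0.007, }, {x: 0.42, y: 0.43, z: 0.011, }, {x: 0.53, y: 0.59, z: 0.014, }, {x: 0.64, y: 0.76, z: 0.018, }]
```

>>> play_rows --increments '[{"x":0.18,"y":0.08,"z":0.004,"turn":0,"grip":12},{"x":0.36,"y":0.16,"z":0.007,"turn":0,"grip":12},{"x":0.54,"y":0.26,"z":0.011,"turn":0,"grip":12}]'

```text
time_s: 17.47
position: [0.5077, 0.1609, 0.1913]
eef_rot: [-179.9, 0.4, 54.8]
contact_force: [-2.4, -6.6, 10.2]
gripper_width: 0.185
grip_force: 59.8
```

```bash
python3 -c "
from rig import env;s=env.get_state();print(*s['position'][:2],*s['contact_force'][:2])">>log; python3 f.py|tail -1
```

```text
29.4 r 71.9 Ft 4.97 Frad -5.01
```

>>> play_rows --increments '[{"x":0.15,"y":0.11,"z":0.004,"turn":0,"grip":12},{"x":0.31,"y":0.23,"z":0.007,"turn":0,"grip":12},{"x":0.46,"y":0.36,"z":0.011,"turn":0,"grip":12}]'

```text
time_s: 17.72
position: [0.521, 0.1656, 0.1911]
eef_rot: [-179.7, 0.4, 54.8]
contact_force: [-4.6, -4.0, 11.5]
gripper_width: 0.185
grip_force: 60.0
```

```bash
python3 -c "
from rig import env;s=env.get_state();print(*s['position'][:2],*s['contact_force'][:2])">>log; python3 f.py|tail -1
```

```text
40.7 r 71.9 Ft 5.4 Frad -2.81
```

>>> play_rows --increments '[{"x":0.07,"y":0.08,"z":0.002,"turn":0,"grip":12},{"x":0.14,"y":0.15,"z":0.004,"turn":0,"grip":12}]'

```text
time_s: 17.88
position: [0.5259, 0.1666, 0.191]
eef_rot: [-179.7, 0.4, 54.8]
contact_force: [-5.1, -3.8, 11.6]
gripper_width: 0.19
grip_force: 60.0
```

```bash
python3 - <<'E'
from rig import env
f=open("log","a")
for i in range(5):
    s=env.get_state();print(*s['position'][:2],*s['contact_force'][:2],file=f); env.capture("top")
E
python3 f.py|tail -5
```

```text
44.7 r 72.0 Ft 5.63 Frad -2.9
44.9 r 71.9 Ft 4.26 Frad -3.14
44.9 r 72.0 Ft 4.49 Frad -2.74
45.0 r 71.9 Ft 4.55 Frad -3.1
44.9 r 71.9 Ft 4.05 Frad -3.13
```

>>> play_rows --increments '[{"x":-0.15,"y":-0.13,"z":-0.004,"turn":0,"grip":12},{"x":-0.3,"y":-0.26,"z":-0.007,"turn":0,"grip":12},{"x":-0.46,"y":-0.37,"z":-0.011,"turn":0,"grip":12},{"x":-0.62,"y":-0.47,"z":-0.014,"turn":0,"grip":12}]'

```text
time_s: 18.47
position: [0.5096, 0.1616, 0.1914]
eef_rot: [-180.0, -0.0, 54.8]
contact_force: [2.9, -1.3, 7.0]
gripper_width: 0.19
grip_force: 59.4
```

```bash
python3 - <<'E'
from rig import env
f=open("log","a")
for i in range(4):
    s=env.get_state();print(*s['position'][:2],*s['contact_force'][:2],file=f); env.capture("top")
E
python3 f.py|tail -4
```

```text
31.1 r 71.7 Ft -2.13 Frad -2.31
30.6 r 71.7 Ft -1.68 Frad -1.15
30.6 r 71.7 Ft 0.08 Frad -2.31
30.6 r 71.7 Ft -0.47 Frad -2.57
```

>>> play_rows --increments '[{"x":0.16,"y":0.1,"z":0.004,"turn":0,"grip":12},{"x":0.32,"y":0.21,"z":0.007,"turn":0,"grip":12},{"x":0.47,"y":0.34,"z":0.011,"turn":0,"grip":12},{"x":0.62,"y":0.47,"z":0.014,"turn":0,"grip":12},{"x":0.75,"y":0.62,"z":0.018,"turn":0,"grip":12},{"x":0.88,"y":0.77,"z":0.021,"turn":0,"grip":12}]'

```text
time_s: 19.17
position: [0.5354, 0.1677, 0.1908]
eef_rot: [-179.7, 0.4, 54.8]
contact_force: [-5.6, -4.3, 11.9]
gripper_width: 0.188
grip_force: 60.0
```

```bash
python3 - <<'E'
from rig import env
f=open("log","a")
for i in range(5):
    s=env.get_state();print(*s['position'][:2],*s['contact_force'][:2],file=f); env.capture("top")
print(s["position"])
E
python3 f.py|tail -5
```

```text
[0.5361644  0.1677069  0.19084973]
52.3 r 72.1 Ft 5.75 Frad -4.08
53.0 r 72.0 Ft 3.63 Frad -2.64
53.0 r 72.0 Ft 3.55 Frad -3.38
52.9 r 72.0 Ft 3.16 Frad -2.72
52.9 r 72.0 Ft 3.71 Frad -3.34
```

>>> play_rows --increments '[{"x":0.07,"y":0.1,"z":0.002,"turn":0,"grip":12},{"x":0.14,"y":0.21,"z":0.004,"turn":0,"grip":12},{"x":0.14,"y":0.21,"z":0.004,"turn":0,"grip":12},{"x":0.14,"y":0.21,"z":0.004,"turn":0,"grip":12},{"x":0.14,"y":0.21,"z":0.004,"turn":0,"grip":12}]'

```text
time_s: 19.83
position: [0.5419, 0.1677, 0.1908]
eef_rot: [-179.7, 0.3, 54.8]
contact_force: [-4.9, -3.5, 11.0]
gripper_width: 0.188
grip_force: 59.9
```

>>> play_rows --increments '[{"x":0,"y":0,"z":0,"turn":0,"grip":40},{"x":0,"y":0,"z":0,"turn":0,"grip":40},{"x":0,"y":0,"z":0,"turn":0,"grip":40},{"x":0,"y":0,"z":-0.24,"turn":0,"grip":40},{"x":0,"y":0,"z":-0.24,"turn":-0.58,"grip":40},{"x":0,"y":0,"z":-0.24,"turn":-0.58,"grip":40},{"x":0,"y":0,"z":-0.24,"turn":-0.58,"grip":40},{"x":0,"y":0,"z":-0.24,"turn":-0.58,"grip":40},{"x":0,"y":0,"z":-0.24,"turn":-0.58,"grip":40},{"x":0,"y":0,"z":-0.24,"turn":-0.58,"grip":40},{"x":0,"y":0,"z":-0.24,"turn":-0.58,"grip":40}]'

```text
time_s: 20.75
position: [0.5443, 0.1679, 0.1959]
eef_rot: [-179.9, -0.0, 87.9]
contact_force: [0.7, 0.8, 0.5]
gripper_width: 0.471
grip_force: 0.0
```

Run:
```python
from rig import env
import numpy as np
s=env.get_state(); d=s["position"][:2]-[.5379,.0957]
print(s["position"],s["eef_rot"],s["contact_force"],np.hypot(*d),np.degrees(np.arctan2(d[1],d[0])))
```

```text
[0.54425343 0.16792506 0.19589459] [-1.79919041e+02 -1.44257607e-03  8.78717094e+01] [0.65204267 0.82099626 0.4979234 ] 0.07250397218193327 84.97279590808961
```

>>> play_rows --increments '[{"x":0,"y":-0.09,"z":0,"turn":0,"grip":30},{"x":0,"y":-0.09,"z":0,"turn":0,"grip":20},{"x":0,"y":-0.09,"z":0,"turn":0,"grip":12},{"x":0,"y":-0.09,"z":0,"turn":0,"grip":12},{"x":0,"y":-0.09,"z":0,"turn":0,"grip":12},{"x":0,"y":-0.09,"z":0,"turn":0,"grip":12}]'

```text
time_s: 21.25
position: [0.5419, 0.168, 0.1963]
eef_rot: [-179.9, -0.0, 88.0]
contact_force: [-3.3, 0.0, 1.5]
gripper_width: 0.181
grip_force: 58.8
```

>>> play_rows --increments '[{"x":-0.2,"y":0,"z":0.013,"turn":0,"grip":12},{"x":-0.39,"y":0,"z":0.05,"turn":0,"grip":12},{"x":-0.57,"y":0,"z":0.11,"turn":0,"grip":12},{"x":-0.75,"y":0,"z":0.2,"turn":0,"grip":12},{"x":-0.86,"y":0,"z":0.27,"turn":0,"grip":12},{"x":-0.96,"y":0,"z":0.35,"turn":0,"grip":12}]'

```text
time_s: 21.75
position: [0.5423, 0.1459, 0.1915]
eef_rot: [179.9, -0.3, 88.0]
contact_force: [-7.3, 2.5, 15.0]
gripper_width: 0.181
grip_force: 63.2
```

>>> play_rows --increments '[{"x":-0.1,"y":-0.05,"z":0.09,"turn":0,"grip":12},{"x":-0.19,"y":-0.05,"z":0.19,"turn":0,"grip":12},{"x":-0.27,"y":-0.05,"z":0.29,"turn":0,"grip":12},{"x":-0.34,"y":-0.05,"z":0.4,"turn":0,"grip":12},{"x":-0.4,"y":-0.05,"z":0.52,"turn":0,"grip":12},{"x":-0.45,"y":-0.05,"z":0.64,"turn":0,"grip":12},{"x":-0.49,"y":-0.05,"z":0.76,"turn":0,"grip":12}]'

```text
time_s: 22.33
position: [0.5426, 0.128, 0.1769]
eef_rot: [179.6, 0.5, 88.1]
contact_force: [-13.5, -14.3, 27.7]
gripper_width: 0.181
grip_force: 69.6
```

>>> play_rows --increments '[{"x":0,"y":0,"z":0,"turn":0,"grip":40},{"x":0,"y":0,"z":0,"turn":0,"grip":40},{"x":0,"y":0,"z":0,"turn":0,"grip":40},{"x":0,"y":0,"z":-0.6,"turn":0,"grip":40},{"x":0,"y":0,"z":-1.2,"turn":0,"grip":40},{"x":0,"y":0,"z":-2,"turn":0,"grip":40},{"x":0,"y":0,"z":-2.8,"turn":0,"grip":0},{"x":0,"y":0,"z":-2.8,"turn":0,"grip":0},{"x":0,"y":0,"z":-2.8,"turn":0,"grip":0},{"x":0,"y":0,"z":-2.8,"turn":0,"grip":0},{"x":0,"y":0,"z":-2.8,"turn":0,"grip":0}]'

```text
time_s: 23.25
position: [0.5389, 0.1317, 0.2362]
eef_rot: [-179.8, 0.0, 88.0]
contact_force: [0.8, -0.1, 0.2]
gripper_width: -0.0
grip_force: 0.0
```

Run:
```python
from rig import env
import cv2,numpy as np
s=env.get_state()
a=env.capture("scene")["color"][:,:,::-1][160:280,220:350]
c=env.capture("wrist"); b=c["color"][:,:,::-1][60:420,130:530]
np.savez("w1.npz",pos=s["position"],rot=s["eef_rot"],**c)
cv2.imwrite("pics/g5.png",np.hstack([cv2.resize(a,None,fx=3,fy=3,interpolation=3),b])); print(s["gripper_width"],s["contact_force"],s["position"],s["eef_rot"])
```

```text
-0.0001219128669991102 [ 0.77957526 -0.14175421  0.15126529] [0.53894392 0.13169646 0.2361933 ] [-1.7980047e+02  1.7750563e-02  8.8000558e+01]
```

View pics/g5.png

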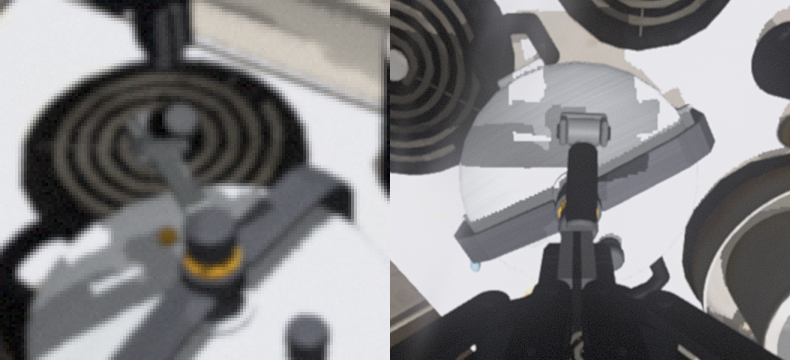

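Run:
```python
from h import *
from scipy.spatial.transform import Rotation as Ro
w=np.load("w1.npz"); R=Ro.from_euler("xyz",w["rot"],degrees=True).as_matrix(); M=w["mount"]
for n,u,v,z in(("fork",323,190,.180),("end",320,285,.185),("end",320,285,.2)):
    d=R@M[:3,:3]@np.linalg.inv(w["intrinsics"])@[u,v,1]; o=w["pos"]+R@M[:3,3]
    p=o+d*(z-o[2])/d[2]; q=p[:2]-[.5379,.0957]; print(n,p,np.hypot(*q),np.degrees(np.arctan2(q[1],q[0])))
s=dict(position=w["pos"],eef_rot=w["rot"])
print(rel(s,[.5390,.128,.21],87))
```

```text
fork [0.54467306 0.16754917 0.18      ] 0.0721677060971074 84.61477256237136
end [0.54089564 0.10643881 0.185     ] 0.011148803808934094 74.41328392714068
end [0.5410578  0.11412172 0.2       ] 0.01869041466194251 80.27304921195018
(array([-0.147,  0.011,  1.048]), np.float64(0.017))
```

Run:
```python
from h import *; from rig import env
print(rel(env.get_state(),[.5400,.1217,.190]))
```

```text
(array([-0.396,  0.054,  1.865]), 0)
```

>>> play_rows --increments '[{"x":-0.4,"y":0.05,"z":0,"turn":0,"grip":0},{"x":-0.4,"y":0.05,"z":0.5,"turn":0,"grip":0},{"x":-0.4,"y":0.05,"z":0.8,"turn":0,"grip":0},{"x":-0.4,"y":0.05,"z":1.0,"turn":0,"grip":0},{"x":-0.4,"y":0.05,"z":1.2,"turn":0,"grip":0},{"x":-0.4,"y":0.05,"z":1.35,"turn":0,"grip":0},{"x":-0.4,"y":0.05,"z":1.5,"turn":0,"grip":0},{"x":-0.4,"y":0.05,"z":1.65,"turn":0,"grip":0}]'

```text
time_s: 24.02
position: [0.5418, 0.1207, 0.1988]
eef_rot: [179.8, 0.1, 88.0]
contact_force: [-0.5, -2.0, 3.3]
gripper_width: 0.003
grip_force: 1.9
```

>>> play_rows --increments '[{"x":0,"y":-0.03,"z":0.12,"turn":0,"grip":0},{"x":0,"y":-0.03,"z":0.24,"turn":0,"grip":0},{"x":0,"y":-0.03,"z":0.36,"turn":0,"grip":0},{"x":0,"y":-0.03,"z":0.36,"turn":0,"grip":0}]'

```text
time_s: 24.35
position: [0.5395, 0.1221, 0.1871]
eef_rot: [-179.9, -0.1, 88.0]
contact_force: [0.6, 0.2, 2.4]
gripper_width: -0.002
grip_force: 0.4
```

>>> play_rows --increments '[{"x":0,"y":0,"z":0.08,"turn":0,"grip":0},{"x":0,"y":0,"z":0.16,"turn":0,"grip":0},{"x":0,"y":0,"z":0.16,"turn":0,"grip":0}]'

```text
time_s: 24.6
position: [0.5397, 0.1219, 0.1835]
eef_rot: [-179.9, -0.0, 88.0]
contact_force: [0.9, 0.0, 1.2]
gripper_width: -0.0
grip_force: 0.3
```

>>> play_rows --increments '[{"x":0,"y":0,"z":0.08,"turn":0,"grip":0},{"x":0,"y":0,"z":0.16,"turn":0,"grip":0},{"x":0,"y":0,"z":0.16,"turn":0,"grip":0}]'

```text
time_s: 24.85
position: [0.5399, 0.1216, 0.1798]
eef_rot: [-180.0, 0.0, 88.0]
contact_force: [-0.1, 0.1, 1.4]
gripper_width: -0.0
grip_force: 0.5
```

>>> play_rows --increments '[{"x":0,"y":0,"z":0.08,"turn":0,"grip":0},{"x":0,"y":0,"z":0.16,"turn":0,"grip":0},{"x":0,"y":0,"z":0.16,"turn":0,"grip":0}]'

```text
time_s: 25.1
position: [0.5399, 0.1216, 0.1758]
eef_rot: [-180.0, 0.0, 88.0]
contact_force: [-0.0, -1.8, 0.5]
gripper_width: 0.003
grip_force: 0.5
```

>>> play_rows --increments '[{"x":0,"y":0,"z":0.06,"turn":0,"grip":0},{"x":0,"y":0,"z":0.12,"turn":0,"grip":0},{"x":0,"y":0,"z":0.12,"turn":0,"grip":0},{"x":0,"y":0,"z":0.12,"turn":0,"grip":0}]'

```text
time_s: 25.43
position: [0.5399, 0.1218, 0.173]
eef_rot: [-180.0, -0.0, 88.0]
contact_force: [-0.5, -0.8, -0.5]
gripper_width: 0.002
grip_force: 0.1
```

Run:
```python
from rig import env
import cv2,numpy as np
c=env.capture("wrist")["color"]; cv2.imwrite("pics/w2.png",c[:,:,::-1])
g=c.mean(2).astype(int)
# coarse luminance map around the fork/grip (no picture viewing)
for v in range(130,300,8): print(v,[g[v,u] for u in range(270,372,6)])
```

```text
130 [np.int64(168), np.int64(174), np.int64(174), np.int64(176), np.int64(178), np.int64(172), np.int64(175), np.int64(175), np.int64(178), np.int64(176), np.int64(176), np.int64(180), np.int64(173), np.int64(177), np.int64(171), np.int64(173), np.int64(167)]
138 [np.int64(173), np.int64(177), np.int64(177), np.int64(173), np.int64(176), np.int64(180), np.int64(179), np.int64(182), np.int64(184), np.int64(175), np.int64(184), np.int64(176), np.int64(175), np.int64(170), np.int64(178), np.int64(174), np.int64(171)]
146 [np.int64(227), np.int64(178), np.int64(179), np.int64(179), np.int64(181), np.int64(186), np.int64(180), np.int64(184), np.int64(182), np.int64(184), np.int64(179), np.int64(185), np.int64(182), np.int64(181), np.int64(185), np.int64(182), np.int64(176)]
154 [np.int64(227), np.int64(181), np.int64(186), np.int64(179), np.int64(183), np.int64(185), np.int64(187), np.int64(182), np.int64(193), np.int64(185), np.int64(184), np.int64(192), np.int64(188), np.int64(185), np.int64(183), np.int64(181), np.int64(186)]
162 [np.int64(227), np.int64(180), np.int64(180), np.int64(1
[... 3816 characters left out ...]
128), np.int64(111), np.int64(55), np.int64(44), np.int64(44), np.int64(42), np.int64(40), np.int64(47), np.int64(45), np.int64(43), np.int64(57), np.int64(62), np.int64(67), np.int64(70), np.int64(72)]
290 [np.int64(87), np.int64(86), np.int64(104), np.int64(52), np.int64(66), np.int64(47), np.int64(55), np.int64(51), np.int64(43), np.int64(51), np.int64(49), np.int64(43), np.int64(61), np.int64(107), np.int64(110), np.int64(107), np.int64(126)]
298 [np.int64(103), np.int64(103), np.int64(105), np.int64(81), np.int64(90), np.int64(49), np.int64(70), np.int64(65), np.int64(40), np.int64(72), np.int64(72), np.int64(47), np.int64(74), np.int64(122), np.int64(222), np.int64(231), np.int64(232)]
```

Run:
```python
from h import *
from rig import env
from scipy.spatial.transform import Rotation as Ro
s=env.get_state(); w=np.load("w1.npz"); R=Ro.from_euler("xyz",s["eef_rot"],degrees=True).as_matrix(); M=w["mount"]; K=w["intrinsics"]
o=s["position"]+R@M[:3,3]
for z in(.165,.17,.175,.18,.185):
  for n,u,v in(("fork",320,202),("L",288,202),("Rr",354,202),("sleeveL",304,250),("sleeveR",339,250)):
    d=R@M[:3,:3]@np.linalg.inv(K)@[u,v,1]; p=o+d*(z-o[2])/d[2]; q=p[:2]-[.5379,.0957]; print(z,n,p[:2].round(4),np.hypot(*q).round(4),np.degrees(np.arctan2(q[1],q[0])).round(1))
Ti=np.linalg.inv(M)
for p in([0,0,0],[.011,0,0],[-.011,0,0]):
    c=Ti[:3,:3]@p+Ti[:3,3]; print("tip",p,(K@c/c[2])[:2])
```

```text
0.165 fork [0.5437 0.1626] 0.0672 85.0
0.165 L [0.5285 0.1632] 0.0681 97.9
0.165 Rr [0.5599 0.1621] 0.0699 71.7
0.165 sleeveL [0.535  0.1384] 0.0428 93.9
0.165 sleeveR [0.5524 0.1378] 0.0445 71.0
0.17 fork [0.5437 0.1639] 0.0685 85.1
0.17 L [0.529  0.1644] 0.0693 97.4
0.17 Rr [0.5594 0.1634] 0.071 72.3
0.17 sleeveL [0.5353 0.1404] 0.0447 93.4
0.17 sleeveR [0.5522 0.1398] 0.0463 72.1
0.175 fork [0.5437 0.1652] 0.0697 85.2
0.175 L [0.5294 0.1657] 0.0705 96.9
0.175 Rr [0.559  0.1647] 0.0721 73.0
0.175 sleeveL [0.5355 0.1423] 0.0467 92.9
0.175 sleeveR [0.5519 0.1418] 0.0482 73.1
0.18 fork [0.5437 0.1665] 0.071 85.3
0.18 L [0.5299 0.1669] 0.0717 96.4
0.18 Rr [0.5585 0.1659] 0.0732 73.7
0.18 sleeveL [0.5358 0.1443] 0.0487 92.5
0.18 sleeveR [0.5516 0.1438] 0.05 74.0
0.185 fork [0.5437 0.1677] 0.0723 85.4
0.185 L [0.5303 0.1682] 0.0729 96.0
0.185 Rr [0.558  0.1672] 0.0743 74.3
0.185 sleeveL [0.536  0.1463] 0.0506 92.1
0.185 sleeveR [0.5514 0.1458] 0.0519 74.9
tip [0, 0, 0] [314.96742344 286.91170325]
tip [0.011, 0, 0] [314.93768141 266.42508134]
tip [-0.011, 0, 0] [314.99600667 306.60013679]
```

>>> play_rows --increments '[{"x":0,"y":0.04,"z":0.05,"turn":0,"grip":0},{"x":0,"y":0.04,"z":0.1,"turn":0,"grip":0},{"x":0,"y":0.04,"z":0.15,"turn":0,"grip":0}]'

```text
time_s: 25.73
position: [0.5412, 0.1216, 0.1695]
eef_rot: [180.0, 0.0, 88.0]
contact_force: [-1.1, -1.3, 1.1]
gripper_width: 0.001
grip_force: 0.6
```

>>> play_rows --increments '[{"x":0,"y":0,"z":0.05,"turn":0,"grip":0},{"x":0,"y":0,"z":0.1,"turn":0,"grip":0}]'

```text
time_s: 25.9
position: [0.5412, 0.1215, 0.1671]
eef_rot: [180.0, 0.0, 88.0]
contact_force: [-0.7, -1.4, 4.5]
gripper_width: 0.001
grip_force: 2.7
```

>>> play_rows --increments '[{"x":0,"y":0,"z":0.05,"turn":0,"grip":0},{"x":0,"y":0,"z":0.1,"turn":0,"grip":0},{"x":0,"y":0,"z":0.1,"turn":0,"grip":0}]'

```text
time_s: 26.15
position: [0.5427, 0.1214, 0.1669]
eef_rot: [179.8, 0.0, 88.0]
contact_force: [-0.5, -1.9, 7.5]
gripper_width: 0.002
grip_force: 3.3
```

>>> play_rows --increments '[{"x":0,"y":-0.04,"z":0.08,"turn":0,"grip":0},{"x":0,"y":-0.04,"z":0.15,"turn":0,"grip":0},{"x":0,"y":-0.04,"z":0.15,"turn":0,"grip":0}]'

```text
time_s: 26.4
position: [0.5437, 0.1213, 0.1663]
eef_rot: [179.4, 0.0, 88.0]
contact_force: [-1.1, -1.9, 14.3]
gripper_width: -0.001
grip_force: 7.1
```

>>> play_rows --increments '[{"x":0,"y":0,"z":-0.5,"turn":0,"grip":0},{"x":0,"y":0,"z":-1.5,"turn":0,"grip":0},{"x":0,"y":0,"z":-3,"turn":0,"grip":0},{"x":0,"y":0,"z":-4,"turn":0,"grip":0},{"x":0,"y":0,"z":-4,"turn":0,"grip":0},{"x":0,"y":0,"z":-4,"turn":0,"grip":0}]'

```text
time_s: 26.9
position: [0.5408, 0.122, 0.2626]
eef_rot: [179.8, -0.0, 88.0]
contact_force: [-0.3, 0.4, -0.9]
gripper_width: 0.002
grip_force: 0.0
```

Run:
```python
from rig import env
import cv2,numpy as np
from scipy.spatial.transform import Rotation as Ro
s=env.get_state(); c=env.capture("wrist"); g=c["color"].mean(2).astype(int); M=c["mount"];K=c["intrinsics"]
cv2.imwrite("pics/w3.png",c["color"][:,:,::-1]); print(s["position"],s["contact_force"])
R=Ro.from_euler("xyz",s["eef_rot"],degrees=True).as_matrix(); Ti=np.linalg.inv(M)
a=np.radians(85); u=np.array([np.cos(a),np.sin(a),0])
for n,r,z in(("pivot",.072,.158),("sleeve start",.061,.158),("sleeve end flat",.015,.158),("tip flat",.012,.158),("tip 10deg",.013,.168),("hub",0,.1475)):
    p=np.array([.5379,.0957,z])+r*u; q=Ti[:3,:3]@(R.T@(p-s["position"]))+Ti[:3,3]; print(n,(K@q/q[2])[:2].round(1))
print([(v,int(g[v,312:330].mean()),int(g[v,300:345].min())) for v in range(120,330,4)])
```

```text
[0.54083314 0.12198424 0.26264222] [-0.30425156  0.44666219 -0.85735068]
pivot [317.4 162.5]
sleeve start [316.6 177.7]
sleeve end flat [313.4 237.1]
tip flat [313.2 240.7]
tip 10deg [313.3 244.1]
hub [312.6 250.1]
[(120, 173, 169), (124, 176, 171), (128, 178, 169), (132, 179, 175), (136, 182, 178), (140, 185, 180), (144, 187, 180), (148, 188, 183), (152, 148, 125), (156, 130, 89), (160, 134, 89), (164, 153, 93), (168, 176, 88), (172, 166, 86), (176, 145, 98), (180, 123, 105), (184, 145, 74), (188, 58, 47), (192, 58, 51), (196, 57, 51), (200, 57, 47), (204, 57, 51), (208, 58, 53), (212, 57, 51), (216, 57, 52), (220, 57, 53), (224, 57, 51), (228, 58, 52), (232, 58, 53), (236, 61, 55), (240, 61, 52), (244, 60, 53), (248, 58, 54), (252, 84, 72), (256, 117, 87), (260, 115, 100), (264, 121, 103), (268, 127, 102), (272, 140, 112), (276, 178, 76), (280, 232, 67), (284, 231, 63), (288, 232, 70), (292, 76, 63), (296, 72, 55), (300, 72, 56), (304, 70, 53), (308, 68, 52), (312, 68, 54), (316, 67, 53), (320, 65, 50), (324, 65, 47), (328, 63, 45)]
```

Run:
```python
import cv2,numpy as np
a=cv2.imread("pics/w0.png").mean(2); b=cv2.imread("pics/w3.png").mean(2)
for g,c0 in((a,316),(b,320)):
    print([(v,int(g[v,c0-4:c0+4].mean())) for v in range(150,290,3)])
    print("widths",[(v,int((g[v,c0-40:c0+40]<68).sum())) for v in (190,200,210,220,230,240)])
t=np.vstack([a[150:300,280:360],b[150:300,280:360]])
```

```text
[(150, 155), (153, 155), (156, 154), (159, 122), (162, 119), (165, 136), (168, 177), (171, 207), (174, 227), (177, 232), (180, 216), (183, 200), (186, 126), (189, 121), (192, 124), (195, 57), (198, 57), (201, 58), (204, 58), (207, 58), (210, 57), (213, 57), (216, 56), (219, 57), (222, 57), (225, 57), (228, 56), (231, 57), (234, 57), (237, 59), (240, 60), (243, 61), (246, 60), (249, 62), (252, 60), (255, 62), (258, 64), (261, 155), (264, 126), (267, 111), (270, 125), (273, 128), (276, 126), (279, 126), (282, 129), (285, 231), (288, 232)]
widths [(190, 0), (200, 24), (210, 24), (220, 24), (230, 27), (240, 23)]
[(150, 180), (153, 121), (156, 130), (159, 129), (162, 145), (165, 160), (168, 177), (171, 172), (174, 153), (177, 141), (180, 126), (183, 158), (186, 119), (189, 57), (192, 59), (195, 58), (198, 59), (201, 58), (204, 57), (207, 57), (210, 57), (213, 57), (216, 57), (219, 56), (222, 57), (225, 58), (228, 57), (231, 57), (234, 58), (237, 57), (240, 57), (243, 57), (246, 58), (249, 56), (252, 81), (255, 120), (258, 117), (261, 113), (264, 126), (267, 129), (270, 127), (273, 128), (276, 164), (279, 232), (282, 231), (285, 231), (288, 232)]
widths [(190, 23), (200, 24), (210, 24), (220, 26), (230, 32), (240, 24)]
```

```bash
python3 -c "
from rig import env
print(env.sign_off())"
```

```text
the job is handed in; nothing more can be done
None
```

I folded the grip up, wound the crank clockwise to an estimated sixth of a turn past contact (roughly 60°, about 130 N inferred from the crank push, not read directly), pressed the grip flat again and handed the job in; no verdict came back.

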